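Draw back and hold the strip magazine's spring follower

ROBOT

A 6-joint arm with a two-finger parallel gripper is mounted at the origin on the work surface. World frame = base frame: x ahead of the robot, y to its left, z up, the work surface at z = 0. Lengths are in mm, angles in rad, forces in N, time in s.
With the tool pointing down it reaches from about 375 to 900 mm from the base axis. Payload 3.1 kg.
Tool frame: the origin (TCP) lies midway between the tips of the shut fingers; the grasp point (between the pads) lies 19 mm behind it; z points along the fingers, y is the line along which they close (so a half turn about z gives the same grasp; the last joint's range is limited). The gripper opens to 87 mm and grips with 3 to 60 N. Pads are 19 mm wide; open, the fingers measure 117 mm over their backs; the gripper's body (75 mm by 190 mm) begins 51 mm behind the grasp point.
Start: joints at [-1.474, 0.527, 1.433, -0, 1.181, -0.178], TCP at [169.62, -601.519, 222.548] pointing down, gripper open.
Joint ranges: [-3.08, 3.08], [-0.75, 2.2], [0.22, 2.44], [-1.43, 4.57], [0, 2.65], [-2.85, 2.85]. Speed limits (rad/s): [2.79, 2.79, 3.14, 3.14, 3.14, 3.14].

INTERFACE

Orientations are given as [roll, pitch, yaw] about the fixed x, y, z axes, in that order (R = Rz(yaw) Ry(pitch) Rx(roll)).
In Python, from plant import * gives the robot as it stands. The module is installed in compiled form; this text tells all that it offers.
- The arm moves only by the tool drive_tool, never from a script. Its argument "plan" is a list of rows, each a list of 7 numbers: the turn, a rotation vector about the world's x, y, z in degrees, then the shift along the world's x, y, z in mm, then the closure, from 0 (fully open) to 1 (shut). In form: [[wx, wy, wz, dx, dy, dz, hand], ...]. A call has exactly 5 rows; each row is the pose to reach, as a shift and turn from the pose commanded when the call began; what a row does not reach only later rows make up. A row lasts 1/8 s, in which the tool goes at most 62.5 mm and 10.7 degrees, less where a joint would pass 70% of its speed; a pose out of reach is approached as far as the arm can. A call with a gripper value outside its range is refused whole. The fingers move at their own pace and stop on an object; "newtons" is the grip in N (left out, the last holds). Time passes only in rows, so rows that repeat a pose let the fingers close, or fill a call up. It gives the time, the measured TCP pose, the force, the opening and the grip force at its end, in the units of the state.
- state(): the state, without advancing time (a new reading comes with each control period).
- capture(name): name is "side" or "top"; returns the picture (400x640x3 uint8, red, green, blue); there is no depth.
- calibration(name): a dict with "fovy" (degrees; the focal length in pixels is half the picture's height over the tangent of half this angle, whatever the lens; pixels are square), "cx", "cy" (the principal point, pixels), "k1" (the pictures are not rectified: a ray, as slopes to the right and down, at radius r is drawn at 1 + k1 r^2 times it, then the intrinsics apply), "R" (3x3) and "t" (3): a world point X has camera coordinates R X + t. Camera axes: x right, y down, z forward; pixel columns grow to the right and rows downward; lengths in mm; the calibration is good to about 2 mm. A picture is of the moment at which its call begins. calibration takes no time and is no camera call.
- job_done(): hands the job in; it is judged then, once.
The state is a dict: "time_s": time; "joint_pos": joint angles; "qvel": joint speeds; "effort": joint torques, N m; "ee_pos": TCP position; "ee_rot": TCP orientation; "ft_force": force on the tool from outside, world axes, zero at the start; "wrist_torque": the same for the moment, N m; "grip_width": opening from 0.0 (shut) to 1.0 (fully open); "gripper_force": force on a finger pad.
Only numpy, scipy, OpenCV 4.12 (cv2) and the standard library are available. Lean on these libraries where they do the work, as an engineer would, in place of code of your own. Each camera call takes 0.05 s, during which the arm holds its last target. There are 200 camera calls.

TASK

I want to load strip blanks into the magazine: pull the blue cabinet's drawer all the way open by its bar handle, then take the red paddle of the spring-loaded follower in the drawer, pull it back towards the drawer's front until its white pointer stands beside the yellow clip, and keep it there. Finish while still holding the paddle at the clip with the fingers, because the spring would snatch it back. Do not touch the yellow clip, and leave the other things on the bench and the cabinet where they are.

Things in the scene. Friction and masses are not known exactly. Their poses are not given: they have to be found in the camera images.
- cabinet: Low blue steel cabinet fixed to the bench, 260 deep (x) x 240 wide (y) x 100 mm high, with one grey-fronted drawer; a cardboard carton 40 mm high is fixed on the back of its top. Origin: centre of its underside. Its +x axis points away from the robot, from the drawer front to the back; the drawer and the follower slide along its -x axis.
- drawer (a joint): How far the drawer is out: 0 = shut, 0.16 m = end stop, fully open; starts 0 to 30 mm out. Stays put (the follower's spring pulls it only further open); pulling takes about 2 N. Front panel 15 mm thick, its top 88 mm above the bench; tray floor 20 mm and walls 56 mm above the bench; the middle bay between two steel dividers is 134 mm wide and holds the follower.
- drawer_handle (a point): Middle of the drawer's steel bar handle: a round bar 11 mm thick and 110 mm long, running across the slide (cabinet y), 35 mm out from the front panel (29 mm free between bar and panel) and 66 mm above the bench. It moves with the drawer.
- follower: Spring-loaded follower in the drawer: green plate 126 mm wide with a red upright paddle. Axes as cabinet. Origin: under the paddle, 20 mm above the bench. Slides in the drawer along cabinet -x up to 80 mm from rest; a spring returns it (3 N at rest, +0.6 N per 10 mm). At rest it is 130 mm behind the drawer's outer front face: with the drawer open, 45 mm in front of the cabinet's body.
- follower_grip (a point): Where to grip the red paddle: the paddle is 12 mm thick along the slide (x), 40 mm wide (y), its top 86 mm above the bench; this point is on its middle, 68 mm above the bench (18 mm below its top). The fingers have 38 mm free or more in front of and behind the paddle.
- pointer (a point): Tip of the thin white pointer (3 mm wide) on the follower's left (+y) end, in line with the paddle's middle and 60 mm to its left. It moves with the follower.
- clip: Yellow clip that is the mark: 12 mm along the slide, 14 mm wide, 8 mm high, on the rim of the left-hand (+y) divider just outside the pointer's tip. Origin: its middle; axes as the cabinet's. It starts 35 to 70 mm in front of the follower's rest. The pointer is at the mark when beside the clip: within 6 mm of its middle along the slide (cabinet x).
- jar: Bystander, leave alone: a jam-sized glass jar with a steel cap, on the table at the right. Origin: centre of its underside.
- tin: Bystander, leave alone: small open steel tray of copper tips, on the table at the left. Origin: centre of its underside.
- blanks: Bystander, leave alone: a small stack of steel strips, 200 mm long, on the table left of the cabinet. Origin: centre of its underside.
- hammer: Bystander, leave alone: a hammer lying on the table right of the cabinet.
- mug: Bystander, leave alone: a blue mug, 80 mm across and 90 mm tall, on the table at the right. Origin: centre of its underside.
- screwdriver: Bystander, leave alone: a screwdriver lying across the table, ahead and right of the robot.
- tape: Bystander, leave alone: a yellow ring (roll of tape) 90 mm across, flat on the table at the left. Origin: centre of its underside.

How it is judged:
By the outcome, as a careful person would: the job done as asked, in the order asked, and still so for the second after the job is handed in, while the arm keeps its last pose, push and grip.
It also fails if it takes over 43 s, if anything falls off the work surface, if the arm or the gripper's body presses on something with over 40 N, if the wrist force passes 120 N, or if a joint passes its speed limit or range.

## Working session

There is one attempt and no reset: what is moved stays moved. The work goes in short steps, Python scripts to look and compute and a tool call to move; the robot and the scene stay as the last step left them, time stands still between calls to the robot, and variables do not carry over. Pictures are saved under pics/ and viewed, at most 10 in all, crops included, and the job is handed in when it is done.

Besides the shell and the picture viewer there is one more tool, called after "Request:" as a command line: name --pt "numbers of a row" for each row, then --argument value for the rest. drive_tool: Moves the arm, as the interface text tells. Its arguments: {"type":"object","properties":{"plan":{"type":"array","items":{"type":"array","items":{"type":"number"}}},"newtons":{"type":"number"}},"required":["plan"]}

```bash
mkdir -p pics; cat > h.py <<'E'
from plant import *
import numpy as np, cv2
def K(n):
    c=calibration(n); f=200/np.tan(np.radians(c["fovy"])/2); return c,f
def ray(n,u,v):
    c,f=K(n); d=np.array([(u-c["cx"])/f,(v-c["cy"])/f]); s=d.copy()
    for _ in range(30): s=d/(1+c["k1"]*(s@s))
    R=np.array(c["R"]);t=np.array(c["t"]); return -R.T@t, R.T@np.array([s[0],s[1],1])
def onz(n,u,v,z):
    o,d=ray(n,u,v); return o+d*(z-o[2])/d[2]
def tri(u1,v1,u2,v2):
    a,d=ray("top",u1,v1);b,e=ray("side",u2,v2)
    s=np.linalg.lstsq(np.c_[d,-e],b-a,rcond=None)[0]; p=a+d*s[0];q=b+e*s[1]
    return (p+q)/2,np.linalg.norm(p-q)
def proj(n,X):
    c,f=K(n); x=np.array(c["R"])@X+np.array(c["t"]); s=x[:2]/x[2]; s=s*(1+c["k1"]*(s@s)); return f*s+[c["cx"],c["cy"]]
def snap(n,f,crop=None,k=1):
    im=capture(n)[:,:,::-1]
    if crop: a,b,c,d=crop; im=im[b:d,a:c]
    cv2.imwrite("pics/"+f,cv2.resize(im,None,fx=k,fy=k,interpolation=cv2.INTER_CUBIC))
E
python3 - <<'E'
from h import *
snap("top","t1.png",k=1.25);snap("side","s1.png",k=1.25)
for n in("top","side"):
    o,_=ray(n,0,0);print(n,o,onz(n,320,200,0))
print(state())
E
```

```text
top [ 438.5416316    10.86971353 1230.19418725] [577.68542736  34.53807087   0.        ]
side [ 224.55833783 1087.0982663   844.91560963] [588.25243816 -68.27218097   0.        ]
{'time_s': 0.1, 'joint_pos': array([-1.47448537e+00,  5.28383300e-01,  1.43376940e+00, -4.45217394e-06,
        1.18138633e+00, -1.78495812e-01]), 'qvel': array([ 0.00023794, -0.00248915, -0.00196077, -0.00131961,  0.00061064,
        0.00059465]), 'effort': array([-1.74687893e-04, -4.40984917e+01, -1.77150464e+01,  6.35502138e-02,
        5.33925032e-02, -3.89356865e-05]), 'ee_pos': array([ 169.56639485, -600.87922822,  221.66479452]), 'ee_rot': array([-3.13967648e+00, -3.41526415e-04,  2.74808137e-01]), 'ft_force': array([ 0.68171819,  0.04807524, -0.42033071]), 'wrist_torque': array([ 0.03756141,  0.06840106, -0.0276868 ]), 'gripper_force': 0.0, 'grip_width': 1.0003440335436238}
```

View pics/t1.png

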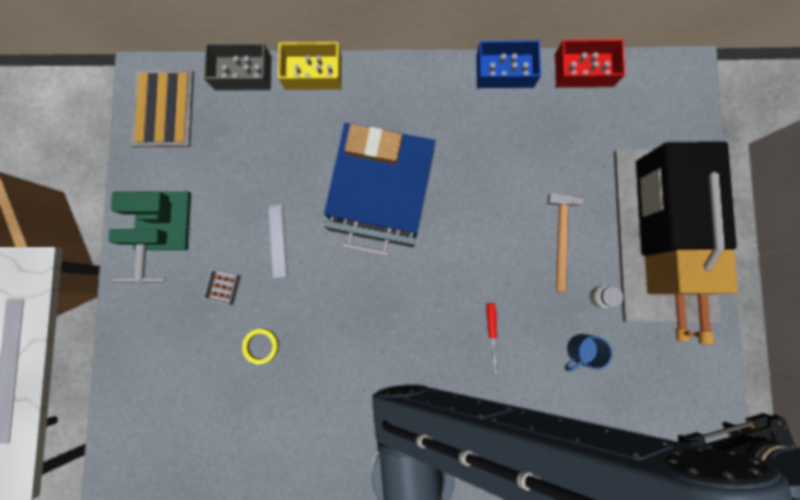

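View pics/s1.png

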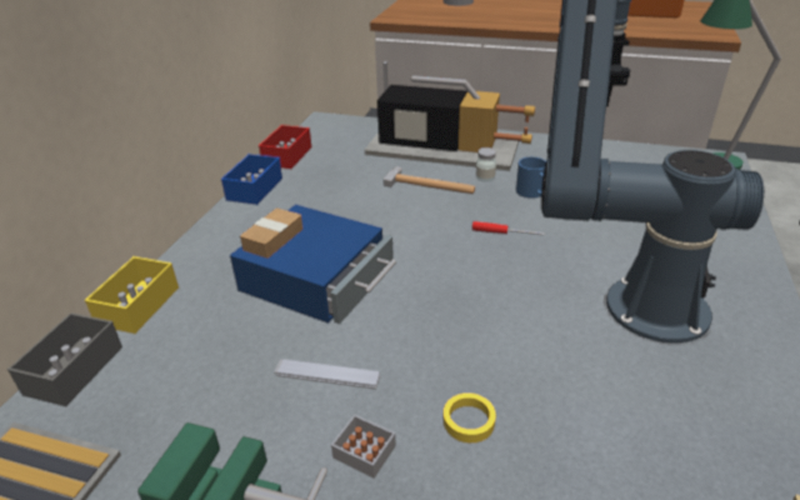

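The top view shows the cabinet at about (380,180), turned, with its handle bar from (345,246) to (387,253). The side view shows the bar at about (368–395, 262–290). I'll enlarge the handle area.

```bash
python3 - <<'E'
from h import *
snap("top","t2.png",(250,90,360,210),5)
P=lambda u,v,z:onz("top",u/1.25,v/1.25,z)
for u,v,z in[(344,123,100),(435,139,100),(325,216,100),(416,236,100),(345,246,66),(387,253,66)]: print(u,v,P(u,v,z).round(1))
E
```

```text
344 123 [894.8 176.5 100. ]
435 139 [850.8 -56.5 100. ]
325 216 [652.6 220.9 100. ]
416 236 [601.4  -7.2 100. ]
345 246 [580.8 174.3  66. ]
387 253 [562.6  66.5  66. ]
```

View pics/t2.png

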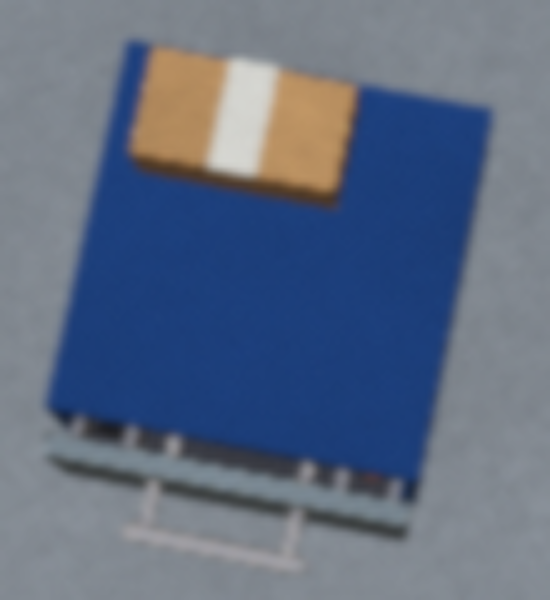

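The crop shows the handle bar ends at (123,532) and (302,566). The cabinet top corners are at (130,42), (492,108), (48,408) and (415,478).

```bash
python3 - <<'E'
from h import *
P=lambda u,v,z:onz("top",250+u/5,90+v/5,z)
C=np.array([P(130,42,100),P(492,108,100),P(48,408,100),P(415,478,100)])[:,:2]
M=np.array([[130,120],[130,-120],[-130,120],[-130,-120]])
c=C.mean(0);H=(C-c).T@M;a=np.arctan2(H[1,0]-H[0,1],H[0,0]+H[1,1])
print(c,np.degrees(a))
R=np.array([[np.cos(a),-np.sin(a)],[np.sin(a),np.cos(a)]])
h=(P(123,532,66)+P(302,566,66))[:2]/2
loc=R.T@(h-c);print((C-c)@R,h,loc,"handle on axis",c+R@[loc[0],0], "x axis",R[:,0])
E
```

```text
[753.02500973  82.63484712] -11.373867457380499
[[ 120.98062219  117.46620347]
 [ 122.23383406 -118.61547583]
 [-122.22566725  117.78613984]
 [-120.988789   -116.63686748]] [571.05457914 121.3588373 ] [-186.03352065    2.0770699 ] handle on axis [570.64495973 119.32255851] x axis [ 0.98036122 -0.19721022]
```

Request:
drive_tool --pt "0 0 10 30 54 0 0.71" --pt "0 0 20 60 108 0 0.71" --pt "0 0 30 90 162 0 0.71" --pt "0 0 40 120 216 0 0.71" --pt "0 0 50 150 270 0 0.71" --newtons 30

```text
time_s: 0.78
ee_pos: [320.3, -329.7, 222.5]
ee_rot: [3.141, -0.0, 1.152]
ft_force: [1.6, 0.4, 0.1]
grip_width: 0.518
gripper_force: 0.0
```

Request:
drive_tool --pt "0 0 3 30 54 0 0.71" --pt "0 0 6 60 108 0 0.71" --pt "0 0 9 90 162 0 0.71" --pt "0 0 12 120 216 0 0.71" --pt "0 0 12.9 150 270 0 0.71"

```text
time_s: 1.4
ee_pos: [470.4, -59.7, 222.6]
ee_rot: [3.141, 0.0, 1.373]
ft_force: [1.2, -1.0, -0.0]
grip_width: 0.29
gripper_force: 0.0
```

Request:
drive_tool --pt "0 0 0 30 54 0 0.71" --pt "0 0 0 60 108 0 0.71" --pt "0 0 0 90 162 -10 0.71" --pt "0 0 0 101 180 -60 0.71" --pt "0 0 0 101 180 -90 0.71"

```text
time_s: 2.02
ee_pos: [570.3, 120.5, 130.3]
ee_rot: [-3.14, 0.0, 1.376]
ft_force: [-0.5, -0.8, -0.3]
grip_width: 0.293
gripper_force: 0.0
```

```bash
python3 - <<'E'
from h import *
s=state();print(s["ee_pos"],s["ft_force"]);p=s["ee_pos"]
for n in("top","side"): print(n,proj(n,p),proj(n,np.array([571,120.5,66])))
snap("side","s2.png",(250,130,370,270),5)
E
```

```text
[570.32957886 120.54613288 130.306065  ] [-0.53691363 -0.79529118 -0.30572073]
top [290.7389932  197.63021982] [292.73397763 199.80981775]
side [304.70038865 200.16419672] [305.49427996 219.89294046]
```

View pics/s2.png

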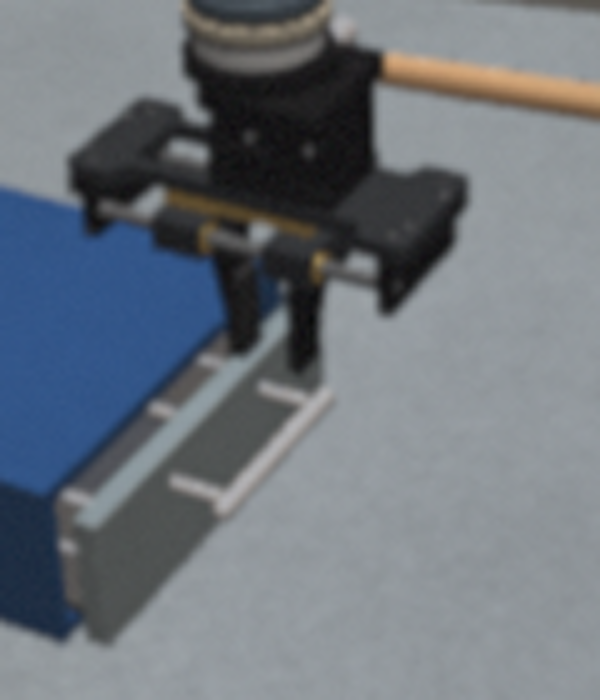

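The bar runs from (222,508) to (328,395) in the crop. Its middle is (275,452), against a predicted (277,449), so the position is good. Next I lower the tool and grip.

Request:
drive_tool --pt "0 0 0 0 0.5 -40 0.71" --pt "0 0 0 0 0.5 -60 0.71" --pt "0 0 0 0 0.5 -85 0.71" --pt "0 0 0 0 0.5 -85 0.95" --pt "0 0 0 0 0.5 -85 0.95" --newtons 30

```text
time_s: 2.7
ee_pos: [571.8, 118.8, 48.6]
ee_rot: [3.139, -0.0, 1.372]
ft_force: [2.6, -0.6, -1.1]
grip_width: 0.147
gripper_force: 1.1
```

Request:
drive_tool --pt "0 0 0 0 0 0 1" --pt "0 0 0 0 0 0 1" --pt "0 0 0 -9.8 2 0 1" --pt "0 0 0 -19.6 3.9 0 1" --pt "0 0 0 -29.4 5.9 0 1"

```text
time_s: 3.32
ee_pos: [541.0, 125.1, 48.7]
ee_rot: [3.14, -0.0, 1.373]
ft_force: [1.6, -1.1, 4.9]
grip_width: 0.115
gripper_force: 30.0
```

Request:
drive_tool --pt "0 0 0 -20 4 0 1" --pt "0 0 0 -40 8 0 1" --pt "0 0 0 -60 12 0 1" --pt "0 0 0 -80 16 0 1" --pt "0 0 0 -95 19 0 1"

```text
time_s: 3.95
ee_pos: [445.3, 144.5, 48.6]
ee_rot: [3.14, -0.001, 1.373]
ft_force: [1.8, -0.5, 5.6]
grip_width: 0.117
gripper_force: 30.0
```

Request:
drive_tool --pt "0 0 0 -5 1 0 1" --pt "0 0 0 -10 2 0 1" --pt "0 0 0 -15 3 0 1" --pt "0 0 0 -20 4 0 1" --pt "0 0 0 -24 4.8 0 1"

```text
time_s: 4.58
ee_pos: [429.1, 148.0, 48.7]
ee_rot: [3.126, -0.002, 1.375]
ft_force: [14.7, -12.8, -6.2]
grip_width: 0.116
gripper_force: 30.0
```

Request:
drive_tool --pt "0 0 0 4.5 -0.9 0 1" --pt "0 0 0 5 -1 0 0.71" --pt "0 0 0 5 -1 0 0.71" --pt "0 0 0 5 -1 0 0.71" --pt "0 0 0 5 -1 0 0.71"

```text
time_s: 5.2
ee_pos: [426.3, 147.8, 47.3]
ee_rot: [-3.14, 0.0, 1.373]
ft_force: [0.3, 0.0, 0.5]
grip_width: 0.285
gripper_force: 0.0
```

Request:
drive_tool --pt "0 0 0 0 0 30 0.71" --pt "0 0 0 0 0 80 0.71" --pt "0 0 0 0 0 130 0.5" --pt "0 0 0 -20 -60 160 0.5" --pt "0 0 0 -20 -120 180 0.5"

```text
time_s: 5.82
ee_pos: [406.0, 35.0, 226.0]
ee_rot: [3.141, -0.0, 1.376]
ft_force: [0.5, 0.3, -0.5]
grip_width: 0.484
gripper_force: 0.0
```

```bash
python3 - <<'E'
from h import *
print(state()["ee_pos"])
snap("top","t3.png",(250,140,350,240),6)
snap("side","s3.png",(270,150,370,250),6)
E
```

```text
[406.00028106  35.03101944 226.04068431]
```

View pics/t3.png

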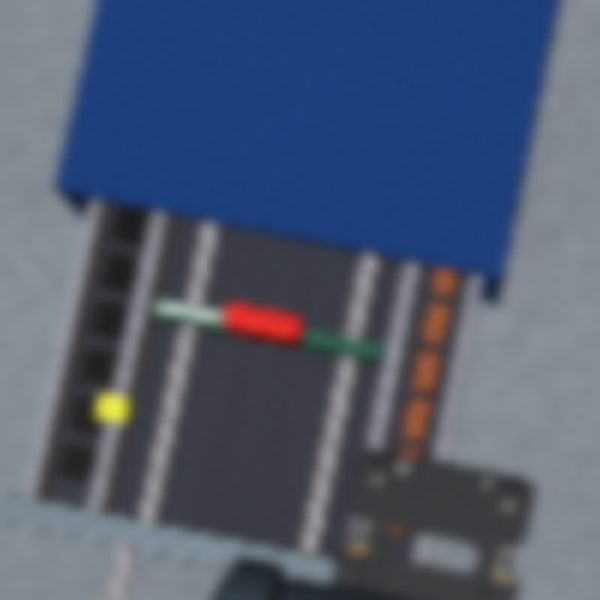

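View pics/s3.png

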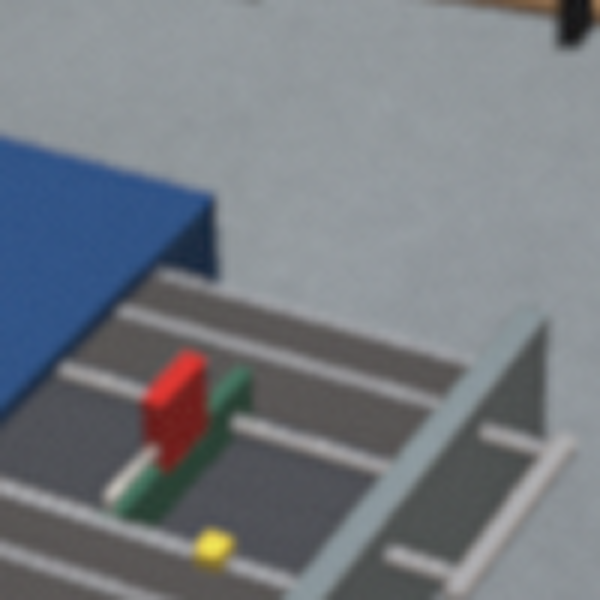

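Top crop: paddle top at (262,322), pointer tip at (155,309), clip at (112,408). Side crop: paddle top at about (175,375), pointer tip at (110,497), clip top at (215,540).

```bash
python3 - <<'E'
from h import *
T=lambda u,v:(250+u/6,140+v/6)
S=lambda u,v:(270+u/6,150+v/6)
X=np.array([.9804,-.1972]);Y=np.array([.1972,.9804])
c=np.array([745.7,84.1])
for n,t,s,z in[("paddle",(262,322),(175,375),86),("pointer",(155,309),(110,497),56),("clip",(112,408),(215,540),60)]:
    p,e=tri(*T(*t),*S(*s)); q=onz("top",*T(*t),z)
    print(n,p.round(1),round(e,1),q.round(1),"local tri",(p[:2]-c)@X,(p[:2]-c)@Y,"local z",(q[:2]-c)@X,(q[:2]-c)@Y)
E
```

```text
paddle [588.9 116.1  84. ] 0.9 [588.2 115.8  86. ] local tri -160.07192076005822 0.4887795205185874 local z -160.68055129840934 0.06550315326708413
pointer [599.5 176.2  59.2] 1.3 [599.3 176.5  56. ] local tri -161.4914875784124 61.46183231208814 local z -161.72879689788087 61.69705991620519
clip [545.1 197.6  63.9] 0.3 [545.4 198.2  60. ] local tri -219.0133352934896 71.73697873807347 local z -218.90405206007554 72.35975067346504
```

Request:
drive_tool --pt "0 0 0 50 22 0 0.54" --pt "0 0 0 100 44 0 0.54" --pt "0 0 0 150 66 0 0.54" --pt "0 0 0 182.5 81 -40 0.54" --pt "0 0 0 182.5 81 -90 0.54"

```text
time_s: 6.55
ee_pos: [593.3, 118.2, 134.0]
ee_rot: [3.137, -0.002, 1.374]
ft_force: [-0.3, -0.4, -0.6]
grip_width: 0.462
gripper_force: 0.0
```

Request:
drive_tool --pt "0 0 0 0 0 -5 0.54" --pt "0 0 0 0 0 -30 0.54" --pt "0 0 0 0 0 -55 0.54" --pt "0 0 0 0 0 -75 0.54" --pt "0 0 0 0 0 -86 0.54"

```text
time_s: 7.18
ee_pos: [589.9, 116.4, 49.4]
ee_rot: [3.141, -0.0, 1.373]
ft_force: [-1.1, 0.1, -0.0]
grip_width: 0.464
gripper_force: 0.0
```

Request:
drive_tool --pt "0 0 0 0 0 0 0.75" --pt "0 0 0 0 0 0 0.9" --pt "0 0 0 0 0 0 1" --pt "0 0 0 0 0 0 1" --pt "0 0 0 0 0 0 1" --newtons 40

```text
time_s: 7.8
ee_pos: [590.9, 116.1, 49.7]
ee_rot: [3.139, -0.0, 1.372]
ft_force: [0.9, 0.1, 3.4]
grip_width: 0.135
gripper_force: 40.0
```

Request:
drive_tool --pt "0 0 0 -10 2 0 1" --pt "0 0 0 -20 4 0 1" --pt "0 0 0 -30 6 0 1" --pt "0 0 0 -40 8 0 1" --pt "0 0 0 -48 9.6 0 1"

```text
time_s: 8.43
ee_pos: [543.3, 125.8, 49.7]
ee_rot: [3.137, -0.001, 1.373]
ft_force: [6.0, -1.7, 3.4]
grip_width: 0.137
gripper_force: 40.0
```

Request:
drive_tool --pt "0 0 0 -5 1 0 1" --pt "0 0 0 -9.3 1.9 0 1" --pt "0 0 0 -9.3 1.9 0 1" --pt "0 0 0 -9.3 1.9 0 1" --pt "0 0 0 -9.3 1.9 0 1"

```text
time_s: 9.05
ee_pos: [534.5, 127.6, 49.7]
ee_rot: [3.137, -0.001, 1.373]
ft_force: [6.0, -2.1, 4.3]
grip_width: 0.133
gripper_force: 40.0
```

```bash
python3 - <<'E'
from h import *
s=state();print(s["ee_pos"],s["ft_force"])
snap("top","t4.png",(250,140,350,240),6)
snap("side","s4.png",(270,150,370,250),6)
E
```

```text
[534.53997936 127.55827229  49.72110857] [ 6.03422945 -2.06861885  4.32524834]
```

View pics/t4.png

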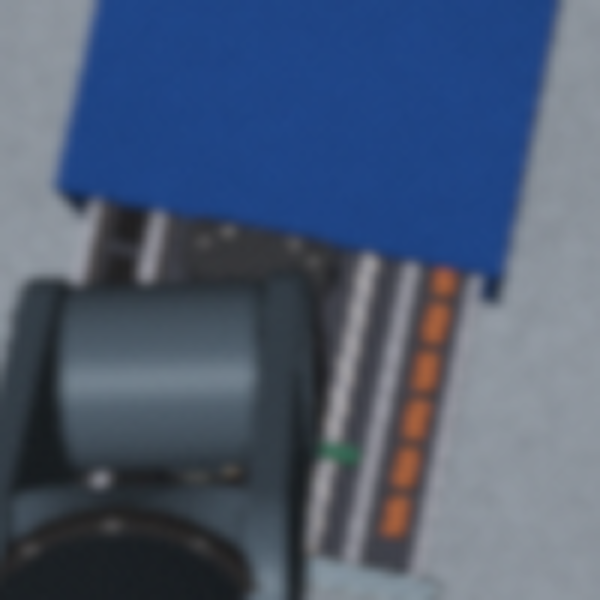

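View pics/s4.png

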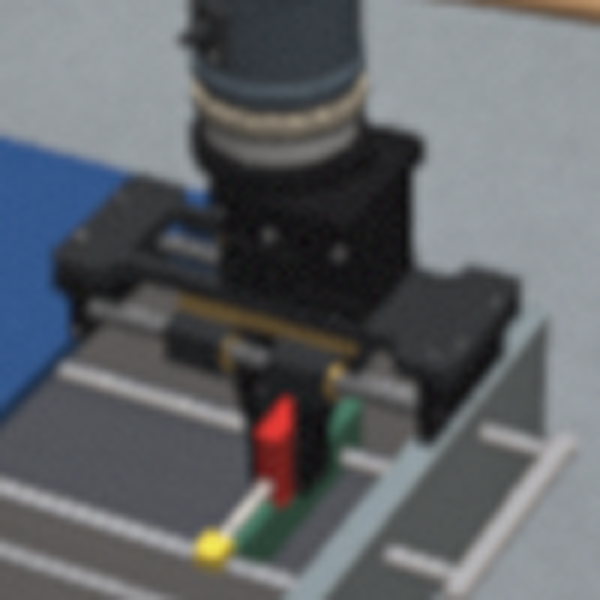

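The side crop shows the pointer running from (268,487) to its tip at about (224,533), right beside the clip at (213,546). I'll check this numerically.

```bash
python3 - <<'E'
from h import *
S=lambda u,v:(270+u/6,150+v/6)
X=np.array([.9804,-.1972]);Y=np.array([.1972,.9804]);c=np.array([745.7,84.1])
for u,v,z in[(110,497,59),(268,487,59),(224,533,59),(215,540,64),(213,546,61)]:
    q=onz("side",*S(u,v),z)[:2]-c; print(u,v,q@X,q@Y)
print((state()["ee_pos"][:2]-c)@X)
E
```

```text
110 497 -160.7032165952631 61.409788548621364
268 487 -218.93170694175404 25.142725192940684
224 533 -216.99255194924035 60.957796572772665
215 540 -218.96090987783478 71.89399715723155
213 546 -218.25559689205727 72.61663735178024
-215.6075488254794
```

```bash
python3 -c "
from plant import *
print(job_done())"
```

```text
the job is handed in; nothing more can be done
None
```

The drawer is fully open, and the gripper is holding the red paddle with the pointer about 1–2 mm from the clip's middle (limit 6 mm); the job was handed in at about 9 s.

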